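# Slide a glue-up workboard over the step onto the flat plate and wedge it home

### The job

The two ukulele top halves on the plywood workboard are freshly glued, with two brass weights standing loose along the seam. Slide the workboard from the bench up over the edge of the aluminium flat plate, without catching, tipping or carrying it, and on into the corner, gently home against the wooden end stop; then push the wooden wedge in between cleat and board until it holds the board tight against the side fence, and let go. The two weights must stay standing where they are, and nothing else on the bench may be disturbed.

Things in the scene. Friction and masses are not known exactly. Their poses are not given: they have to be found in the camera images.
- plate: Aluminium flat plate screwed to the bench, 280 (its x) x 330 (its y) x 8 mm, square edges, waxed. Origin: centre of its underside, at bench height. Its -y edge (y = -165 mm) is the step, 8 mm high, that the board must climb. On its near strip a fixed hardwood cleat, 20 x 100 x 14 mm, slanting 1 in 8, narrows towards +y: from y = -30 to +70 mm it leaves 29 to 17 mm (+-2) beside the home board.
- end_stop: Dark hardwood bar 280 (x) x 20 (y) x 16 mm high screwed on the plate along its +y edge. Origin: centre of its underside, which is on the plate's top; the face the board meets is 10 mm towards -y (y = +145 mm in the plate's frame).
- side_fence: Dark hardwood bar 20 (x) x 200 (y) x 16 mm high screwed on the plate along the far (+x) edge, from the end stop back to y = -55 mm in the plate's frame, then 28 mm of lead-in bevelled away from the board. Origin: centre of its underside, on the plate's top; the face the board meets is 10 mm towards -x (x = +120 mm in the plate's frame).
- board: Plywood workboard 190 (its x) x 280 (its y) x 12 mm, about 0.55 kg, loose on the bench with its +y end towards the plate's lip. Origin: centre of its flat underside. Fixed on it: two thin wood halves with battens, a caul strip on the seam (top 24 mm up), four spool clamps at x +-66, y +-74 reaching 85 mm up, a grip at each end. Home, its origin is at x +25, y +5 mm in the plate's frame.
- wedge: Wooden wedge, 100 mm long (its y), 16 mm high, tapering 1 in 8 from 32 mm wide at -y to 19.5 mm at its +y nose, about 60 g, lying loose on the plate's near strip short of the cleat, nose towards the end stop. Origin: underside, mid-length, on its straight +x face, which goes against the board's near (-x) side; the tapered face bears on the cleat. All frames have z up.
- wedge_peg (a point): Peg standing on the wedge's wide end, to push it by: 14 (x) x 18 (y) mm, from 16 to 60 mm above the wedge's underside; this point: 45 mm up, x -12, y -30 mm in the wedge's frame. The cleat is set by hand: the wedge tightens with its origin anywhere from y -20 to +20 mm in the plate's frame, so feel for it; about 10 N along y does. It then holds by itself; tugging the peg back loosens it.
- board_lead_grip (a point): Middle of the upper part of the upright grip at the board's +y (leading) end, 45 mm above the underside and 118 mm from the board's centre. The grip is a block 28 (x) x 32 (y) mm, from 12 to 62 mm above the underside. Site axes are the board's.
- board_tail_grip (a point): The same on the identical grip at the board's -y (trailing) end, y = -118 mm.
- board_nose (a point): Middle of the bottom edge at the board's +y (leading) end.
- board_tail (a point): Middle of the bottom edge at the board's -y (trailing) end.
- board_side (a point): Middle of the bottom edge of the board's long side at its +x.
- board_spot_a (a point): Point on top of the caul where weight_a stands (y = -40 mm in the board's frame).
- board_spot_b (a point): Point on top of the caul where weight_b stands (y = +40 mm).
- weight_a: Brass weight standing loose on the caul, 24 mm diameter, 50 mm tall with a small head, about 0.16 kg. Origin: centre of its underside.
- weight_b: A second, equal brass weight standing loose on the caul nearer the leading end.
- spare_weight: A third such brass weight, standing in the near corner of the plate by the end stop; not to be disturbed. Origin: centre of underside.
- loose_spool: Wooden spool, 34 mm diameter, 24 mm high, on the bench on the near side of the board; not to be disturbed.
- spool_clamp: Spool clamp standing on the bench on the near side of the board: two wooden spools 36 mm across on a rod, 154 mm tall; not to be disturbed.
- tin: Open steel tin, 68 mm across, 45 mm high, on the bench on the near side of the plate; not to be disturbed.
- glue_bottle: White glue bottle, 54 mm across, 130 mm tall, beyond the board; not to be disturbed.
- block_plane: Small block plane, 45 x 155 mm, 55 mm high, beyond the plate; not to be disturbed.
- pin_hammer: Pin hammer, 240 mm long, lying on the near side of the plate; not to be disturbed.
Things that resemble listed ones, but are neither listed nor needed, are in the scene too. What is shaped like the wedge but red is not meant.

How it is judged:
On the way, in this order (a step that is already met when the one before it is completed fails the run):
1. the board's leading edge is up over the lip, above the plate by 30 mm or more (y of board_nose in the frame of plate above -0.135 m and z of board_nose in the frame of plate above 0.006 m), for 0.2 s.
2. the whole board is up on the plate, level (y of board_tail in the frame of plate above -0.163 m and z of board_tail in the frame of plate above 0.006 m and angle between board's own z axis and vertical below 0.03 rad), for 0.1 s.
3. the board is home at the end stop (within 2 mm) (y of board_nose in the frame of plate above 0.143 m), for 0.2 s.
4. the wedge bears on the board with more than 3 N (contact force between wedge and board above 3 N), for 0.2 s.
At the end, for the whole second after the job is handed in: Board flat on the plate, within 2 mm of end stop and side fence, square within 0.02 rad, at rest, released; wedge flat on the plate and tight by itself, pressing on the board with over 2 N; both weights upright within 8 mm of their places on the caul (y of board_nose in the frame of plate above 0.143 m and x of board_side in the frame of plate above 0.118 m and angle between the y axis of board and the y axis of plate, either way round below 0.02 rad and z of board in the frame of plate below 0.01 m and angle between board's own z axis and vertical below 0.015 rad and linear speed of board below 0.01 m/s and distance between weight_a and board_spot_a below 0.008 m and distance between weight_b and board_spot_b below 0.008 m and angle between each of weight_a, weight_b, wedge's own z axis and vertical below 0.05 rad and contact force between wedge and board above 2 N and z of wedge in the frame of plate below 0.012 m and contact force between each of board, wedge and the fingers below 0.5 N); the robot touches nothing.
It fails at once if the board is pushed against the end stop with more than 25 N, or squeezed between wedge and side fence with more than 40 N (contact force between board and end_stop above 25 N or contact force between board and side_fence above 40 N or contact force between wedge and board above 40 N).
It fails at once if the board is tipped by more than 0.14 rad (8 degrees) (angle between board's own z axis and vertical above 0.14 rad).
It fails at once if the board is carried instead of slid (its trailing edge more than 30 mm, or its leading edge more than 50 mm, above the bench) (height (world z) of board_tail above 0.03 m or height (world z) of board_nose above 0.05 m).
It fails at once if a weight on the board tips (0.3 rad) or shifts by more than 12 mm (angle between any of weight_a, weight_b's own z axis and vertical above 0.3 rad or distance between weight_a and board_spot_a above 0.012 m or distance between weight_b and board_spot_b above 0.012 m).
It fails at once if another thing on the bench is moved by more than 15 mm (distance of any of spare_weight, loose_spool, spool_clamp, tin, glue_bottle, block_plane, pin_hammer from where it was at the start of the episode above 0.015 m).
It also fails if it takes over 72 s, if anything falls off the work surface, if the arm or the gripper's body presses on something with over 40 N, if the wrist force passes 120 N, or if a joint passes its speed limit or range.

### The arm

A 7-joint arm with a two-finger parallel gripper is mounted at the origin on the work surface. World frame = base frame: x ahead of the robot, y to its left, z up, the work surface at z = 0. Lengths are in m, angles in rad, forces in N, time in s.
With the tool pointing down it reaches from about 0.4 to 0.85 m from the base axis. Payload 10.4 kg.
Tool frame: the origin (TCP) lies at the very end of the fingers, on their centre line; the grasp point (between the pads) lies 19 mm behind it; z points along the fingers, y is the line along which they close (so a half turn about z gives the same grasp; the last joint's range is limited). The gripper opens to 85 mm and grips with 20 to 120 N. Pads are 22 mm wide; open, the fingers measure 114 mm over their backs; the gripper's body (76 mm by 85 mm) begins 54 mm behind the grasp point. The pads swing forward as they close: fully open they stand 13 mm farther back than shut.
Start: joints at [-1.183, 0.332, -0.065, 1.46, 0.022, 1.35, -0.088], TCP at [0.25, 0.573, 0.231] pointing down, gripper open.
Joint ranges: [-2.6, 2.6], [-0.5, 2.12], [-1.47, 1.34], [0.16, 2.42], [-1.27, 4.41], [0.06, 2.06], [-2.6, 2.6]. Speed limits (rad/s): [2.22, 2.22, 2.79, 2.79, 3.14, 3.14, 3.14].

### API

Orientations are given as a unit quaternion [x, y, z, w].
In Python, from workcell import manip gives the robot as it stands.
- The arm moves only by the tool nudge_tcp, called after "Emit:" as name([rows], argument=value, ...), one row to a line, values as JSON. Schema: {"type":"object","properties":{"steps":{"type":"array","items":{"type":"array","items":{"type":"array","items":{"type":"number"},"minItems":7,"maxItems":7},"minItems":1,"maxItems":20},"minItems":1,"maxItems":1},"grip_n":{"type":"number"},"only":{"type":"string"},"quiet":{"type":"boolean"},"lines":{"type":"string"}},"required":["steps"],"additionalProperties":false}. steps is a list that holds a single list of rows (three levels of brackets), with 1 to 20 rows, each of 7 numbers: a rotation vector rx, ry, rz in a scale on which 1.0 is pi rad, then dx, dy, dz in normalised numbers (1 is 0.6 m), then the opening from 0.0 (shut) to 1.0 (fully open); each row is the pose to reach, as a shift and turn from the pose commanded when the call began, along the tool's axes at that moment; what a row does not reach only later rows make up. A row lasts 1/8 s, in which the tool goes at most 0.0625 m and 0.188 rad, less where a joint would pass 70% of its speed; a pose out of reach is approached as far as the arm can. The fingers move at their own pace and stop on an object; grip_n is the grip in N (left out, the last holds). Time passes only in rows, so rows that do not move let the fingers close. The tool returns the time, the measured TCP pose, the force, the opening and the grip force at its end. only (a regular expression) keeps the lines of the reply that match it, lines (a string "A,B") keeps lines A to B, and quiet returns only ok. Shift and turn numbers lie between -1 and 1, and a call with a number outside is refused. Input that does not fit is refused with a message, and nothing moves.
- manip.get_obs(): the state, without advancing time (a new reading comes with each control period).
- manip.camera(name): name is "scene" or "top"; returns the picture (480x640x3 uint8, blue, green, red); there is no depth.
- manip.calibration(name): a dict with "fx", "fy", "cx", "cy" (pixels), "world_from_camera" (4x4, takes a point from camera to world coordinates). Camera axes: x right, y up, looking along -z (the intrinsics and any distortion apply to the point x, -y, -z); pixel columns grow to the right and rows downward; lengths in m; the calibration is good to about 2 mm. A picture is of the moment at which its call begins. calibration takes no time and is no camera call.
- manip.hand_in(): hands the job in; it is judged then, once.
Trained networks look in the newest picture that a camera, given by its name, has taken for a name from the list of things; names that differ only in an ending like _2 or _b are one class to them, and where a whole thing is asked for, a point or a joint stands for the part that bears it (a point fixed in the world has none). Each returns a list of dicts, best first, with "confidence" (0 to 1); they miss things now and then, are a little off and sometimes report something else, mostly with a low value. They report only what shows in the picture. A call takes as long as a camera call. They do not tell look-alikes from the thing itself.
- manip.outline_of(camera, thing): "mask" (480x640 bool, what is visible of it) and "bbox" ([left, top, right, bottom] in pixels, round what is visible of it).
The state is a dict: "clock": time; "joint_pos": joint angles; "joint_velocities": joint speeds; "tau": joint torques, N m; "position": TCP position; "ee_rot": TCP orientation; "ft_force": force on the tool from outside, world axes, zero at the start; "torque": the same for the moment, N m; "grip_width": opening from 0.0 (shut) to 1.0 (fully open); "grasp_force": force on a finger pad.
Only numpy, scipy, OpenCV 4.12 (cv2) and the standard library are available. Lean on these libraries where they do the work, as an engineer would, in place of code of your own. Each camera call takes 0.05 s, during which the arm holds its last target. There are 200 camera calls.

## Working session

There is one attempt and no reset: what is moved stays moved. The work goes in short steps, Python scripts to look and compute and a tool call to move; the robot and the scene stay as the last step left them, time stands still between calls to the robot, and variables do not carry over. Pictures are saved under pics/ and viewed, at most 10 in all, crops included, and the job is handed in when it is done.

```bash
mkdir -p pics
```

Run:
```python
from workcell import manip
import cv2,numpy as np
for c in("scene","top"):
    cv2.imwrite(f"pics/{c}0.png",manip.camera(c)); k=manip.calibration(c)
    print(c,{a:(np.round(b,4).tolist()) for a,b in k.items()})
    for t in["plate","end_stop","side_fence","board","wedge","wedge_peg","board_lead_grip","board_tail_grip","weight_a","spare_weight"]:
        for r in manip.outline_of(c,t)[:3]:
            m=r["mask"];ys,xs=np.nonzero(m);print(t,round(r["confidence"],2),r["bbox"],m.sum(),xs.mean().round(1),ys.mean().round(1))
o=manip.get_obs();print(o)
```

```text
scene {'fx': 477.9032, 'fy': 477.9032, 'cx': 315.9054, 'cy': 239.3056, 'world_from_camera': [[0.8667, -0.4343, 0.2454, 0.8118], [0.4987, 0.7432, -0.446, -0.3882], [0.0113, 0.509, 0.8607, 0.9016], [0.0, 0.0, 0.0, 1.0]]}
plate 0.37 [325.6, 301.7, 357.0, 346.5] 1032 341.1 323.6
plate 0.17 [349.3, 196.3, 406.7, 274.1] 810 376.9 231.9
end_stop 0.76 [308.6, 141.5, 410.2, 198.0] 1087 360.0 170.7
side_fence 0.63 [343.8, 195.7, 407.0, 276.9] 935 376.7 232.3
board 0.7 [140.2, 273.3, 306.7, 452.2] 14541 223.3 359.1
wedge 0.74 [232.6, 203.8, 265.6, 240.9] 694 249.7 222.2
wedge 0.56 [370.9, 111.9, 406.9, 145.4] 543 386.7 129.1
wedge_peg 0.95 [233.3, 205.0, 270.5, 243.3] 671 249.9 222.4
wedge_peg 0.7 [366.8, 115.7, 410.2, 143.7] 566 387.0 129.5
wedge_peg 0.7 [136.6, 275.1, 308.0, 447.8] 14579 223.2 359.0
board_tail_grip 0.77 [138.1, 274.9, 302.9, 448.5] 14748 223.3 358.9
board_tail_grip 0.63 [345.8, 196.1, 407.5, 275.3] 977 377.6 231.3
board_tail_grip 0.54 [144.6, 259.6, 174.3, 302.5] 628 156.1 280.5
weight_a 0.68 [229.4, 321.5, 243.2, 336.5] 245 235.6 328.6
weight_a 0.52 [205.2, 356.1, 220.6, 378
[... 1114 characters left out ...]
 array([-1.18257185,  0.33216705, -0.06468314,  1.46011663,  0.02162674,
        1.34990795, -0.08843514]), 'joint_velocities': array([ 0.00044966, -0.00035382,  0.00096569, -0.00063287, -0.00110468,
       -0.00097323,  0.00064262]), 'tau': array([ 2.93042276e-04, -6.25232005e+01,  4.89641028e-02, -3.91836762e+01,
        1.64445955e-02,  2.06897283e-03,  3.52405891e-05]), 'position': array([0.2496098 , 0.573006  , 0.23135013]), 'ee_rot': array([2.03942175e-01, 9.78982935e-01, 4.62312936e-05, 1.65653797e-05]), 'ft_force': array([-0.3302867 ,  0.17144526,  0.37187588]), 'torque': array([-1.94007933e-05,  9.91376068e-03,  5.58856616e-03]), 'grasp_force': 0.0, 'grip_width': 1.0001775680978133}
```

Run:
```python
import cv2
a=cv2.imread("pics/top0.png")[150:350,130:530];cv2.imwrite("pics/t0c.png",cv2.resize(a,None,fx=2,fy=2,interpolation=3))
```

```text
(no output)
```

View pics/scene0.png

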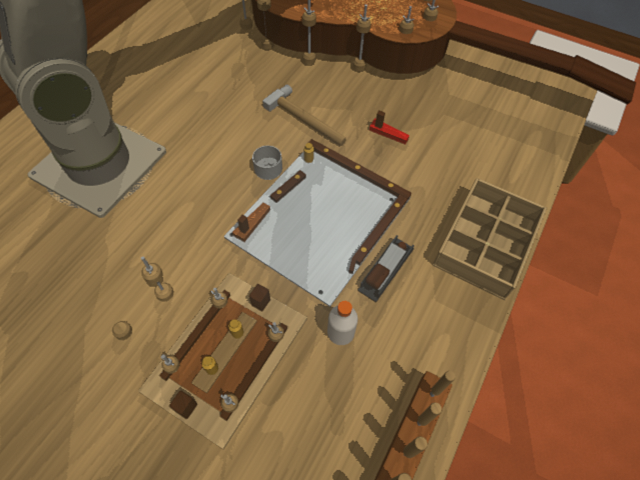

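View pics/t0c.png

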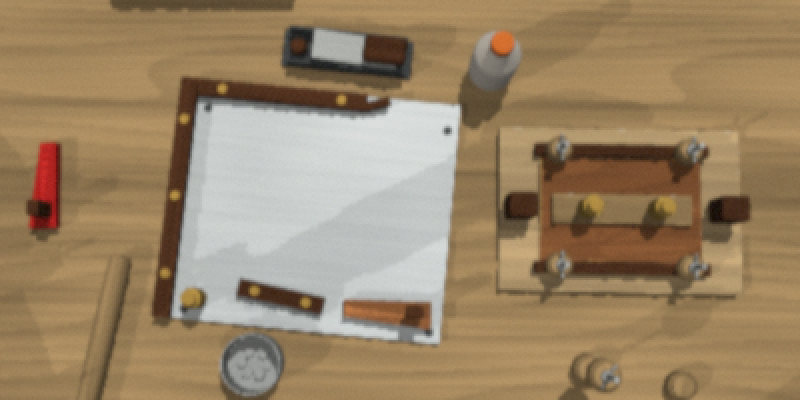

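The scene picture shows the wooden wedge at (250,222) on the plate's near strip; the red look-alike lies off the plate at (387,129) and is not meant. The top crop confirms this: brown wedge at crop (388,313), red one at (45,187). The board is at the right, with the lead grip at crop (520,205) and the tail grip at (733,209).

Create h.py:
```python
from workcell import manip
import cv2,numpy as np
from scipy.ndimage import map_coordinates,gaussian_filter
from scipy.optimize import least_squares
from scipy.spatial.transform import Rotation as R
def p2w(c,uv,z):
    k=manip.calibration(c);T=np.array(k["world_from_camera"])
    d=T[:3,:3]@np.array([(uv[0]-k["cx"])/k["fx"],-(uv[1]-k["cy"])/k["fy"],-1.]);return T[:3,3]+d*(z-T[2,3])/d[2]
def w2p(c,P):
    k=manip.calibration(c);T=np.array(k["world_from_camera"]);q=(np.atleast_2d(P)-T[:3,3])@T[:3,:3]
    return np.c_[k["cx"]+k["fx"]*q[:,0]/-q[:,2],k["cy"]-k["fy"]*q[:,1]/-q[:,2]]
def edge(c,img,a,b,z,r=5,n=40):
    "refine edge from pixel a to b -> world line: (midpoint, direction angle, residual mm)"
    g=gaussian_filter(img.astype(float),(1,1,0));a,b=np.array(a,float),np.array(b,float);d=(b-a)/np.linalg.norm(b-a);m=np.array([-d[1],d[0]])
    s=np.arange(-r,r+.01,.25);P=[]
    for t in np.linspace(.06,.94,n):
        q=a+t*(b-a);v=np.array([map_coordinates(g[...,i],[(q[1]+s*m[1]),(q[0]+s*m[0])],order=1) for i in range(3)])
        e=np.abs(np.gradient(v,axis=1)).sum(0);P.append(p2w(c,q+s[e.argmax()]*m,z)[:2])
    P=np.array(P)
    vx,vy,x0,y0=cv2.fitLine(P.astype(np.float32),cv2.DIST_HUBER,0,1e-4,1e-4).ravel()
    res=np.abs((P-[x0,y0])@[-vy,vx]);return np.array([x0,y0]),np.arctan2(vy,vx),np.median(res)*1e3
```

Run:
```python
from h import *
im=cv2.imread("pics/top0.png")
f=lambda u,v:(130+u/2,150+v/2)
E={"lip":(f(460,108),f(440,340),.008),"near":(f(290,331),f(435,343),.008),"far":(f(395,102),f(458,105),.008),
"stopTopIn":(f(198,102),f(183,290),.024),"fenceIn":(f(205,100),f(360,109),.024),
"b_nose":(f(498,130),f(499,290),.012),"b_far":(f(500,128),f(738,130),.012),"b_near":(f(500,292),f(740,296),.012),"b_tail":(f(741,132),f(741,292),.012),
"w_str":(f(345,303),f(428,303),.024),"w_tail":(f(430,305),f(430,325),.024)}
for n,(a,b,z) in E.items():
    p,t,r=edge("top",im,a,b,z,4);print(n,p.round(4),"ang",round(np.degrees(t),2),"res",round(r,2))
for n,u,v,z in[("leadgrip top",520,205,.062),("tailgrip top",733,209,.062),("wa",663,207,.074),("wb",592,205,.074),("peg",413,314,.068),("wedge tail str",431,303,.024),("wedge tail tap",431,327,.024),("wedge nose str",344,301,.024),("wedge nose tap",343,317,.024),("lipfar",461,105,.008),("lipnear",440,343,.008)]:
    print(n,p2w("top",f(u,v),z).round(4))
```

```text
lip [ 0.4963 -0.0275] ang -5.18 res 0.38
near [0.3865 0.0675] ang 84.75 res 0.51
far [ 0.6612 -0.003 ] ang 83.72 res 0.47
stopTopIn [0.568  0.2739] ang -4.99 res 0.35
fenceIn [0.6482 0.1659] ang 84.89 res 0.56
b_nose [ 0.5284 -0.0875] ang -0.52 res 0.49
b_far [ 0.6289 -0.2247] ang 89.49 res 0.78
b_near [ 0.4401 -0.2257] ang 89.25 res 0.55
b_tail [ 0.5187 -0.3656] ang -1.69 res 1.36
w_str [0.4283 0.0438] ang 88.35 res 0.45
w_tail [ 0.4119 -0.0086] ang 1.22 res 0.28
leadgrip top [ 0.5343 -0.1053  0.062 ]
tailgrip top [ 0.5318 -0.3413  0.062 ]
wa [ 0.5323 -0.2606  0.074 ]
wb [ 0.5339 -0.1828  0.074 ]
peg [0.4134 0.0133 0.068 ]
wedge tail str [ 0.4251 -0.0082  0.024 ]
wedge tail tap [ 0.3981 -0.0082  0.024 ]
wedge nose str [0.4265 0.0909 0.024 ]
wedge nose tap [0.4084 0.0918 0.024 ]
lipfar [ 0.6572 -0.0437  0.008 ]
lipnear [ 0.3795 -0.0193  0.008 ]
```

Run:
```python
import cv2
a=cv2.imread("pics/scene0.png")[180:320,190:350];cv2.imwrite("pics/s0c.png",cv2.resize(a,None,fx=4,fy=4,interpolation=3))
```

```text
(no output)
```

View pics/s0c.png

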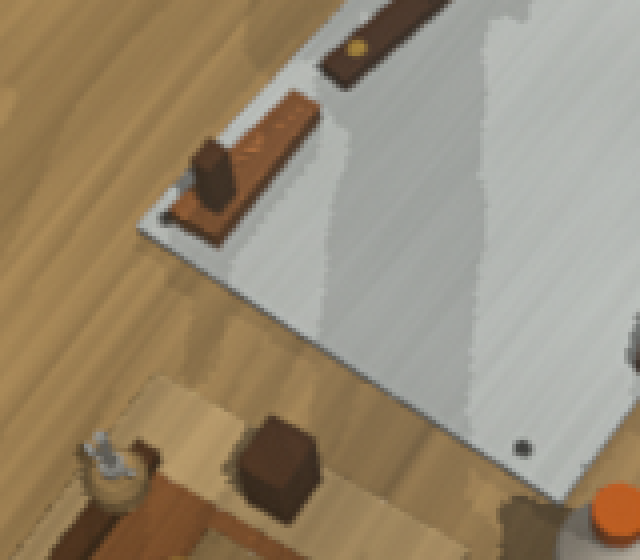

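The crop shows the brown wedge with its dark peg at crop (210,175), lying short of the fixed cleat. It is the one meant, since the other one is red and off the plate. Measured poses:
- **Plate:** origin at (0.533, 0.135), yaw -5.1°.
- **Board:** origin at (0.534, -0.225), yaw -0.6°.

The grip spacing of 236 mm agrees with the sizes given. Next I move above the lead grip.

The manual's scale: shifts go in shares of 0.6 m and turns go in shares of pi rad. Converting my numbers, -0.533 m / 0.6 = -0.8883, -0.509 m / 0.6 = -0.8483, 1.171 rad / 3.1416 = 0.3727.

Emit:
nudge_tcp([
  [[0,0,0.3727,-0.8883,-0.8483,0,0.8],[0,0,0.3727,-0.8883,-0.8483,0,0.8],[0,0,0.3727,-0.8883,-0.8483,0,0.8],[0,0,0.3727,-0.8883,-0.8483,0,0.8],[0,0,0.3727,-0.8883,-0.8483,0,0.8],[0,0,0.3727,-0.8883,-0.8483,0,0.8],[0,0,0.3727,-0.8883,-0.8483,0,0.8],[0,0,0.3727,-0.8883,-0.8483,0,0.8],[0,0,0.3727,-0.8883,-0.8483,0,0.8],[0,0,0.3727,-0.8883,-0.8483,0,0.8],[0,0,0.3727,-0.8883,-0.8483,0,0.8],[0,0,0.3727,-0.8883,-0.8483,0,0.8],[0,0,0.3727,-0.8883,-0.8483,0,0.8],[0,0,0.3727,-0.8883,-0.8483,0,0.8],[0,0,0.3727,-0.8883,-0.8483,0,0.8]],
])

```text
clock: 2.98
position: [0.5349, -0.105, 0.2313]
ee_rot: [0.71, 0.704, 0.0, -0.0]
ft_force: [0.1, 0.8, -0.2]
grip_width: 0.799
grasp_force: 0.0
```

```bash
python3 -c "
from workcell import manip
from scipy.spatial.transform import Rotation as R
o=manip.get_obs();print(o['joint_pos'].round(2));print(R.from_quat(o['ee_rot']).as_matrix().round(4))"
```

```text
[-0.47  0.17  0.66  1.71 -0.11  1.31  0.2 ]
[[ 8.9e-03  1.0e+00  1.0e-04]
 [ 1.0e+00 -8.9e-03  8.0e-04]
 [ 8.0e-04  1.0e-04 -1.0e+00]]
```

Scaled: 0.205 m / 0.6 = 0.3417, 0.2 m / 0.6 = 0.3333.

Emit:
nudge_tcp([
  [[0,0,0,0,0,0.1,0.8],[0,0,0,0,0,0.2,0.8],[0,0,0,0,0,0.2667,0.8],[0,0,0,0,0,0.3083,0.8],[0,0,0,0,0,0.3333,0.8],[0,0,0,0,0,0.3417,0.8],[0,0,0,0,0,0.3417,0.5],[0,0,0,0,0,0.3417,0.4],[0,0,0,0,0,0.3417,0.3],[0,0,0,0,0,0.3417,0.2],[0,0,0,0,0,0.3417,0.2],[0,0,0,0,0,0.3417,0.2]],
], grip_n=50)

```text
clock: 4.47
position: [0.5358, -0.1064, 0.0273]
ee_rot: [0.711, 0.703, 0.001, 0.001]
ft_force: [-0.4, 0.3, 6.0]
grip_width: 0.322
grasp_force: 50.9
```

Scaled: 0.0907 m / 0.6 = 0.1512, 0.086 m / 0.6 = 0.1433, 0.0785 rad / 3.1416 = 0.025.

Emit:
nudge_tcp([
  [[0,0.0057,0,-0.0008,0,-0.0075,0.2],[0,0.0115,0,-0.0017,0,-0.015,0.2],[0,0.0172,0,-0.0033,0,-0.0225,0.2],[0,0.0223,0,-0.0042,0,-0.03,0.2],[0,0.0223,0.0016,0.0033,0,-0.03,0.2],[0,0.0223,0.0038,0.0133,0,-0.03,0.2],[-0.0003,0.0223,0.0064,0.025,0,-0.03,0.2],[-0.0003,0.0223,0.0089,0.0383,0,-0.03,0.2],[-0.0003,0.0223,0.0115,0.0517,0,-0.03,0.2],[-0.0006,0.0223,0.014,0.065,0.0017,-0.03,0.2],[-0.0006,0.0223,0.0166,0.0783,0.0017,-0.03,0.2],[-0.0006,0.0223,0.0191,0.0917,0.0017,-0.03,0.2],[-0.0006,0.0223,0.0213,0.105,0.0017,-0.03,0.2],[-0.001,0.0223,0.0232,0.1183,0.0033,-0.03,0.2],[-0.001,0.0223,0.025,0.1317,0.0033,-0.03,0.2],[-0.001,0.0223,0.025,0.1433,0.0033,-0.03,0.2],[-0.001,0.0223,0.025,0.1512,0.0033,-0.03,0.2],[-0.001,0.0223,0.025,0.1512,0.0033,-0.03,0.2]],
], grip_n=60)

```text
clock: 6.72
position: [0.5379, -0.0147, 0.0443]
ee_rot: [0.737, 0.675, 0.026, -0.024]
ft_force: [-1.2, 2.5, -1.7]
grip_width: 0.321
grasp_force: 59.6
```

Run:
```python
from h import *
cv2.imwrite("pics/t1.png",cv2.resize(manip.camera("top")[150:350,130:530],None,fx=2,fy=2,interpolation=3))
print(R.from_quat(manip.get_obs()['ee_rot']).as_matrix().round(4))
```

```text
[[ 8.850e-02  9.961e-01  6.200e-03]
 [ 9.935e-01 -8.870e-02  7.100e-02]
 [ 7.130e-02 -1.000e-04 -9.975e-01]]
```

View pics/t1.png

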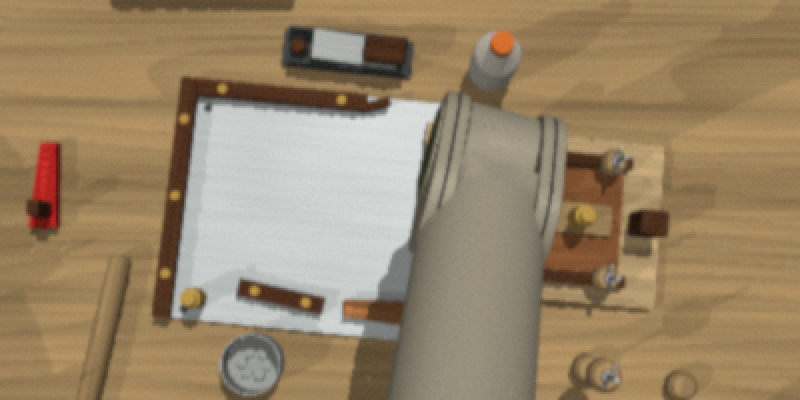

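The top picture shows the nose over the lip with the board yawed to match the plate. The tail grip is at crop (650,222), and the wedge and bottle are untouched. I slide on until the centre of mass is past the lip.

Scaled: 0.12 m / 0.6 = 0.2, 0.0085 m / 0.6 = 0.0142.

Emit:
nudge_tcp([
  [[0,0,0,0.0067,0,0.0005,0.2],[0,0,0,0.0167,0,0.0012,0.2],[0,0,0,0.03,0,0.0022,0.2],[0,0,0,0.0433,0,0.0032,0.2],[0,0,0,0.0567,0,0.004,0.2],[0,0,0,0.07,0,0.005,0.2],[0,0,0,0.0833,0,0.006,0.2],[0,0,0,0.0967,0,0.0068,0.2],[0,0,0,0.11,0,0.0078,0.2],[0,0,0,0.1233,0,0.0088,0.2],[0,0,0,0.1367,0,0.0097,0.2],[0,0,0,0.15,0,0.0107,0.2],[0,0,0,0.1633,0,0.0117,0.2],[0,0,0,0.1767,0,0.0125,0.2],[0,0,0,0.1883,0,0.0133,0.2],[0,0,0,0.1967,0,0.014,0.2],[0,0,0,0.2,0,0.0142,0.2],[0,0,0,0.2,0,0.0142,0.2]],
])

```text
clock: 9.02
position: [0.5489, 0.1043, 0.0444]
ee_rot: [0.738, 0.674, 0.026, -0.024]
ft_force: [0.5, -0.3, -1.0]
grip_width: 0.318
grasp_force: 59.8
```

Run:
```python
from h import *
print(R.from_quat(manip.get_obs()['ee_rot']).as_matrix().round(4))
```

```text
[[ 8.910e-02  9.960e-01  6.900e-03]
 [ 9.935e-01 -8.930e-02  7.030e-02]
 [ 7.060e-02  6.000e-04 -9.975e-01]]
```

Scaled: 0.0094 m / 0.6 = 0.0157, 0.0012 m / 0.6 = 0.002, -0.07 rad / 3.1416 = -0.0223.

Emit:
nudge_tcp([
  [[0,-0.0032,0,0.0003,0,0.0023,0.2],[0,-0.0064,0,0.0005,0,0.0045,0.2],[0,-0.0095,0,0.0008,0,0.0068,0.2],[0,-0.0127,0,0.0012,0,0.0092,0.2],[0,-0.0159,0,0.0015,0,0.0115,0.2],[0,-0.0191,0,0.0017,0,0.0137,0.2],[0,-0.0223,0,0.002,0,0.0157,0.2],[0,-0.0223,0,0.002,0,0.0157,0.2],[0,-0.0223,0,0.002,0,0.0157,0.2]],
])

```text
clock: 10.15
position: [0.549, 0.1062, 0.0354]
ee_rot: [0.738, 0.675, 0.0, 0.0]
ft_force: [-1.7, 2.4, 7.2]
grip_width: 0.323
grasp_force: 61.0
```

Run:
```python
from h import *
o=manip.get_obs();print(R.from_quat(o['ee_rot']).as_matrix().round(4),o['torque'].round(2))
im=manip.camera("scene");cv2.imwrite("pics/s2.png",cv2.resize(im[100:380,130:450],None,fx=2.4,fy=2.1,interpolation=3))
```

```text
[[ 8.92e-02  9.96e-01  5.00e-04]
 [ 9.96e-01 -8.92e-02  4.00e-04]
 [ 4.00e-04  5.00e-04 -1.00e+00]] [ 0.44  0.25 -0.02]
```

View pics/s2.png

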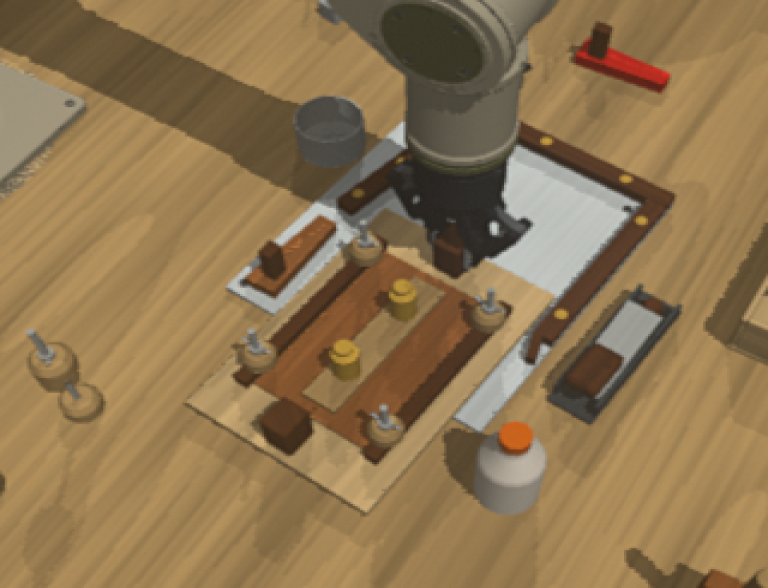

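The scene picture shows the board level on the plate. Both weights stand, at crop (403,298) and (345,358), and the board is clear of the fence's lead-in at (535,345). I slide on towards the stop.

Scaled: 0.14 m / 0.6 = 0.2333, 0.138 m / 0.6 = 0.23.

Emit:
nudge_tcp([
  [[0,0,0,0.0067,0,0,0.2],[0,0,0,0.0183,0,0,0.2],[0,0,0,0.0317,0,0,0.2],[0,0,0,0.0467,0,0,0.2],[0,0,0,0.0617,0,0,0.2],[0,0,0,0.0767,0,0,0.2],[0,0,0,0.0917,0,0,0.2],[0,0,0,0.1067,0,0,0.2],[0,0,0,0.1217,0,0,0.2],[0,0,0,0.1367,0,0,0.2],[0,0,0,0.1517,0,0,0.2],[0,0,0,0.1667,0,0,0.2],[0,0,0,0.1817,0,0,0.2],[0,0,0,0.1967,0,0,0.2],[0,0,0,0.21,0,0,0.2],[0,0,0,0.2217,0,0,0.2],[0,0,0,0.23,0,0,0.2],[0,0,0,0.2333,0,0,0.2],[0,0,0,0.2333,0,0,0.2]],
])

```text
clock: 12.58
position: [0.5622, 0.2437, 0.0354]
ee_rot: [0.739, 0.674, -0.0, 0.001]
ft_force: [0.0, -3.6, 7.1]
grip_width: 0.321
grasp_force: 60.8
```

Scaled: 0.005 m / 0.6 = 0.0083, 0.004 m / 0.6 = 0.0067.

Emit:
nudge_tcp([
  [[0,0,0,0.0017,0,0,0.2],[0,0,0,0.0033,0,0,0.2],[0,0,0,0.005,0,0,0.2],[0,0,0,0.0067,0,0,0.2],[0,0,0,0.0083,0,0,0.2],[0,0,0,0.0083,0,0,0.2]],
])

```text
clock: 13.32
position: [0.5627, 0.2483, 0.0354]
ee_rot: [0.739, 0.674, -0.0, 0.001]
ft_force: [-0.8, -4.8, 8.2]
grip_width: 0.317
grasp_force: 60.9
```

Scaled: 0.004 m / 0.6 = 0.0067, 0.003 m / 0.6 = 0.005.

Emit:
nudge_tcp([
  [[0,0,0,0.0017,0,0,0.2],[0,0,0,0.0033,0,0,0.2],[0,0,0,0.005,0,0,0.2],[0,0,0,0.0067,0,0,0.2],[0,0,0,0.0067,0,0,0.2]],
])

```text
clock: 13.95
position: [0.5631, 0.2522, 0.0354]
ee_rot: [0.739, 0.674, -0.0, 0.001]
ft_force: [0.0, -4.3, 8.1]
grip_width: 0.321
grasp_force: 60.9
```

Scaled: 0.002 m / 0.6 = 0.0033, 0.0015 m / 0.6 = 0.0025.

Emit:
nudge_tcp([
  [[0,0,0,0.0008,0,0,0.2],[0,0,0,0.0017,0,0,0.2],[0,0,0,0.0025,0,0,0.2],[0,0,0,0.0033,0,0,0.2]],
])

```text
clock: 14.45
position: [0.5633, 0.254, 0.0354]
ee_rot: [0.739, 0.674, -0.0, 0.001]
ft_force: [-0.8, -4.9, 7.9]
grip_width: 0.318
grasp_force: 60.9
```

Scaled: 0.0015 m / 0.6 = 0.0025, 0.001 m / 0.6 = 0.0017.

Emit:
nudge_tcp([
  [[0,0,0,0.0008,0,0,0.2],[0,0,0,0.0017,0,0,0.2],[0,0,0,0.0025,0,0,0.2]],
])

```text
clock: 14.82
position: [0.5634, 0.2555, 0.0354]
ee_rot: [0.739, 0.674, -0.0, 0.001]
ft_force: [-0.6, -5.6, 7.6]
grip_width: 0.317
grasp_force: 60.9
```

Scaled: 0.001 m / 0.6 = 0.0017, 0.0005 m / 0.6 = 0.0008.

Emit:
nudge_tcp([
  [[0,0,0,0.0008,0,0,0.2],[0,0,0,0.0017,0,0,0.2]],
])

```text
clock: 15.08
position: [0.5635, 0.2565, 0.0354]
ee_rot: [0.739, 0.674, -0.0, 0.001]
ft_force: [-0.6, -6.4, 7.3]
grip_width: 0.315
grasp_force: 60.9
```

Scaled: 0.0005 m / 0.6 = 0.0008.

Emit:
nudge_tcp([
  [[0,0,0,0.0008,0,0,0.2],[0,0,0,0.0008,0,0,0.2]],
])

```text
clock: 15.32
position: [0.5636, 0.2571, 0.0354]
ee_rot: [0.739, 0.674, -0.0, 0.001]
ft_force: [-0.5, -5.6, 7.3]
grip_width: 0.322
grasp_force: 60.9
```

Scaled: 0.001 m / 0.6 = 0.0017, 0.0005 m / 0.6 = 0.0008.

Emit:
nudge_tcp([
  [[0,0,0,0.0008,0,0,0.2],[0,0,0,0.0017,0,0,0.2]],
])

```text
clock: 15.58
position: [0.5636, 0.2572, 0.0354]
ee_rot: [0.739, 0.674, -0.001, 0.001]
ft_force: [-1.9, -8.5, 10.0]
grip_width: 0.319
grasp_force: 61.3
```

Scaled: 0.0005 m / 0.6 = 0.0008.

Emit:
nudge_tcp([
  [[0,0,0,0.0008,0,0,0.2],[0,0,0,0.0008,0,0,0.2]],
])

```text
clock: 15.82
position: [0.5636, 0.2572, 0.0354]
ee_rot: [0.739, 0.674, -0.001, 0.001]
ft_force: [-1.8, -8.5, 10.6]
grip_width: 0.314
grasp_force: 61.4
```

Run:
```python
from h import *
im=manip.camera("top")[180:330,180:440];cv2.imwrite("pics/t3.png",cv2.resize(im,None,fx=3,fy=3,interpolation=3))
```

```text
(no output)
```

View pics/t3.png

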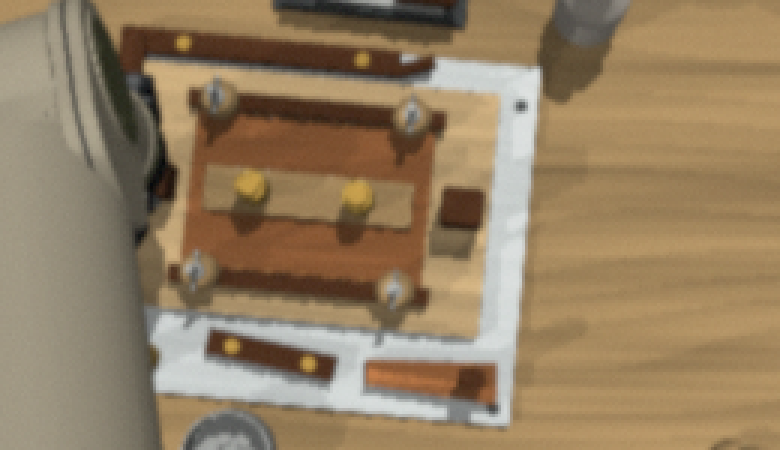

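The picture shows the board with its tail about 30 mm inside the lip and a narrow gap to the fence, weights standing at crop (250,187) and (358,197). The contact force jump and the stalled position say it is at the stop. Next I ease it sideways to the fence.

Scaled: 0.0035 m / 0.6 = 0.0058, 0.003 m / 0.6 = 0.005.

Emit:
nudge_tcp([
  [[0,0,0,0,0.0017,0,0.2],[0,0,0,0,0.0033,0,0.2],[0,0,0,0,0.005,0,0.2],[0,0,0,0,0.0058,0,0.2]],
])

```text
clock: 16.38
position: [0.5656, 0.257, 0.0354]
ee_rot: [0.739, 0.674, -0.002, 0.0]
ft_force: [-13.8, -9.8, 17.7]
grip_width: 0.323
grasp_force: 62.1
```

Scaled: 0.001 m / 0.6 = 0.0017, 0.0005 m / 0.6 = 0.0008.

Emit:
nudge_tcp([
  [[0,0,0,0,0.0008,0,0.2],[0,0,0,0,0.0017,0,0.2],[0,0,0,0,0.0017,0,0.2]],
])

```text
clock: 16.75
position: [0.5666, 0.2569, 0.0354]
ee_rot: [0.739, 0.674, -0.002, 0.001]
ft_force: [-11.9, -11.3, 17.6]
grip_width: 0.32
grasp_force: 62.1
```

Scaled: 0.001 m / 0.6 = 0.0017, 0.0005 m / 0.6 = 0.0008.

Emit:
nudge_tcp([
  [[0,0,0,0,0.0008,0,0.2],[0,0,0,0,0.0017,0,0.2],[0,0,0,0,0.0017,0,0.2]],
])

```text
clock: 17.12
position: [0.5676, 0.2568, 0.0354]
ee_rot: [0.739, 0.674, -0.002, 0.001]
ft_force: [-11.6, -11.4, 16.6]
grip_width: 0.32
grasp_force: 62.1
```

Scaled: -0.0005 m / 0.6 = -0.0008.

Emit:
nudge_tcp([
  [[0,0,0,0,0,-0.0008,0.2],[0,0,0,0,0.0008,-0.0008,0.2],[0,0,0,0,0.0008,-0.0008,0.2]],
])

```text
clock: 17.5
position: [0.568, 0.2568, 0.0354]
ee_rot: [0.739, 0.674, -0.002, 0.001]
ft_force: [-9.5, -9.7, 12.7]
grip_width: 0.322
grasp_force: 61.5
```

Scaled: 0.001 m / 0.6 = 0.0017, 0.0005 m / 0.6 = 0.0008.

Emit:
nudge_tcp([
  [[0,0,0,0,0.0008,0,0.2],[0,0,0,0,0.0017,0,0.2],[0,0,0,0,0.0017,0,0.2]],
])

```text
clock: 17.88
position: [0.569, 0.2567, 0.0354]
ee_rot: [0.739, 0.674, -0.002, 0.001]
ft_force: [-9.7, -9.8, 12.5]
grip_width: 0.319
grasp_force: 61.5
```

Scaled: 0.0005 m / 0.6 = 0.0008.

Emit:
nudge_tcp([
  [[0,0,0,0,0.0008,0,0.2],[0,0,0,0,0.0008,0,0.2]],
])

```text
clock: 18.12
position: [0.5693, 0.2567, 0.0354]
ee_rot: [0.739, 0.674, -0.002, 0.0]
ft_force: [-10.6, -10.5, 12.9]
grip_width: 0.316
grasp_force: 61.6
```

Scaled: 0.001 m / 0.6 = 0.0017, 0.0005 m / 0.6 = 0.0008.

Emit:
nudge_tcp([
  [[0,0,0,0,0.0008,0,0.2],[0,0,0,0,0.0017,0,0.2],[0,0,0,0,0.0017,0,0.2]],
])

```text
clock: 18.5
position: [0.5694, 0.2566, 0.0354]
ee_rot: [0.739, 0.674, -0.003, -0.0]
ft_force: [-16.2, -10.7, 17.8]
grip_width: 0.318
grasp_force: 62.3
```

Scaled: 0.0005 m / 0.6 = 0.0008.

Emit:
nudge_tcp([
  [[0,0,0,0,0.0008,0,0.2],[0,0,0,0,0.0008,0,0.2]],
])

```text
clock: 18.75
position: [0.5693, 0.2566, 0.0353]
ee_rot: [0.739, 0.674, -0.004, -0.0]
ft_force: [-19.2, -11.7, 19.5]
grip_width: 0.321
grasp_force: 62.6
```

The fence contact is clear, because the force climbed while the position stalled. I relax the force and release.

Scaled: -0.001 m / 0.6 = -0.0017, -0.0005 m / 0.6 = -0.0008.

Emit:
nudge_tcp([
  [[0,0,0,-0.0008,-0.0008,-0.0008,0.2],[0,0,0,-0.0017,-0.0017,-0.0017,0.2],[0,0,0,-0.0017,-0.0017,-0.0017,0.2]],
], grip_n=30)

```text
clock: 19.12
position: [0.5694, 0.2567, 0.0354]
ee_rot: [0.738, 0.674, -0.002, 0.0]
ft_force: [-6.9, -4.4, 1.0]
grip_width: 0.32
grasp_force: 60.4
```

Emit:
nudge_tcp([
  [[0,0,0,0,0,0,0.45],[0,0,0,0,0,0,0.6],[0,0,0,0,0,0,0.6],[0,0,0,0,0,-0.0167,0.6],[0,0,0,0,0,-0.0667,0.6],[0,0,0,0,0,-0.15,0.6],[0,0,0,0,0,-0.25,0.6],[0,0,0,0,0,-0.2667,0.6],[0,0,0,0,0,-0.2667,0.6]],
])

```text
clock: 20.25
position: [0.5709, 0.2592, 0.1973]
ee_rot: [0.738, 0.675, 0.001, 0.0]
ft_force: [-0.1, -0.1, -1.2]
grip_width: 0.602
grasp_force: 0.0
```

```bash
python3 - <<'E'
from h import *
o=manip.get_obs();print(o['joint_pos'].round(2),o['position'].round(4));print(R.from_quat(o['ee_rot']).as_matrix().round(4))
E
```

```text
[-0.92  0.38  0.54  1.53 -0.2   1.28 -0.44] [0.5709 0.2592 0.1973]
[[ 0.0894  0.996   0.0015]
 [ 0.996  -0.0894  0.0012]
 [ 0.0013  0.0014 -1.    ]]
```

The manual's scale: shifts go in shares of 0.6 m and turns go in shares of pi rad. Converting my numbers, -0.26 m / 0.6 = -0.4333, 0.067 m / 0.6 = 0.1117, -1.639 rad / 3.1416 = -0.5217.

Emit:
nudge_tcp([
  [[0,0,-0.0573,-0.05,-0.025,0,0.5],[0,0,-0.1146,-0.1,-0.05,0,0.5],[0,0,-0.1719,-0.15,-0.075,0,0.5],[0,0,-0.2292,-0.2,-0.1,0,0.5],[0,0,-0.2865,-0.25,-0.1333,0,0.5],[0,0,-0.3438,-0.3,-0.1583,0,0.5],[0,0,-0.4011,-0.35,-0.1833,0,0.5],[0,0,-0.4584,-0.3917,-0.2083,0,0.5],[0,0,-0.5093,-0.4333,-0.225,0,0.5],[0,0,-0.5217,-0.4333,-0.225,0.05,0.5],[0,0,-0.5217,-0.4333,-0.225,0.1117,0.5],[0,0,-0.5217,-0.4333,-0.225,0.1117,0.5],[0,0,-0.5217,-0.4333,-0.225,0.1117,0.5]],
])

```text
clock: 21.88
position: [0.413, 0.0122, 0.1299]
ee_rot: [0.011, 1.0, -0.0, -0.0]
ft_force: [0.1, -0.0, 0.4]
grip_width: 0.499
grasp_force: 0.0
```

```bash
python3 - <<'E'
from h import *
o=manip.get_obs();print(o['joint_pos'].round(2),o['position'].round(4));print(R.from_quat(o['ee_rot']).as_matrix().round(4))
im=manip.camera("scene");cv2.imwrite("pics/s4.png",cv2.resize(im[100:320,200:440],None,fx=3,fy=2.7,interpolation=3))
E
```

```text
[-0.75 -0.09  0.59  2.14  0.06  1.08  1.36] [0.413  0.0122 0.1299]
[[-9.998e-01  2.120e-02 -0.000e+00]
 [ 2.120e-02  9.998e-01 -4.000e-04]
 [ 0.000e+00 -4.000e-04 -1.000e+00]]
```

View pics/s4.png

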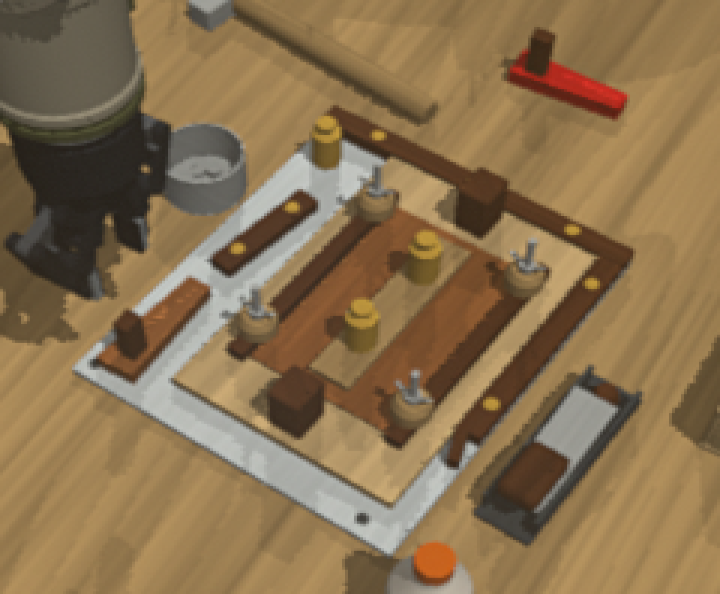

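The picture shows the board seated against both the stop and the fence. Weights stand at crop (425,258) and (362,325), the wedge is undisturbed with its peg top at (128,318), and the spare weight and tin are in place. I cross-check the peg with the scene camera.

Run:
```python
from h import *
f=lambda u,v:(200+u/3,100+v/2.7)
print("peg",p2w("scene",f(129,319),.068).round(4),w2p("scene",[.413,.012,.068]).round(1))
print("wedge nose str top",p2w("scene",f(209,287),.024).round(4),"tail str top",p2w("scene",f(133,372),.024).round(4))
print("board near-tail corner bottom",p2w("scene",f(173,383),.02).round(4))
im=cv2.imread("pics/t3.png")
```

```text
peg [0.4179 0.0116 0.068 ] [[241.1 217. ]]
wedge nose str top [0.4304 0.0886 0.024 ] tail str top [ 0.4278 -0.0072  0.024 ]
board near-tail corner bottom [0.4563 0.0005 0.02  ]
```

Scaled: 0.095 m / 0.6 = 0.1583, -0.002 m / 0.6 = -0.0033.

Emit:
nudge_tcp([
  [[0,0,0,-0.0033,0,0.0667,0.5],[0,0,0,-0.0033,0,0.125,0.5],[0,0,0,-0.0033,0,0.15,0.5],[0,0,0,-0.0033,0,0.1583,0.5],[0,0,0,-0.0033,0,0.1583,0.35],[0,0,0,-0.0033,0,0.1583,0.1],[0,0,0,-0.0033,0,0.1583,0.1],[0,0,0,-0.0033,0,0.1583,0.1]],
], grip_n=25)

```text
clock: 22.92
position: [0.4159, 0.0124, 0.0354]
ee_rot: [0.011, 1.0, 0.001, 0.001]
ft_force: [-1.0, 0.5, 7.0]
grip_width: 0.203
grasp_force: 27.7
```

Scaled: -0.02 m / 0.6 = -0.0333, -0.0015 m / 0.6 = -0.0025, 0.068 rad / 3.1416 = 0.0216.

Emit:
nudge_tcp([
  [[0,0,0.0032,-0.005,0,-0.0008,0.1],[0,0,0.0064,-0.01,0,-0.0008,0.1],[0,0,0.0095,-0.015,-0.0008,-0.0008,0.1],[0,0,0.0127,-0.02,-0.0017,-0.0008,0.1],[0,0,0.0159,-0.025,-0.0017,-0.0008,0.1],[0,0,0.0191,-0.03,-0.0025,-0.0008,0.1],[0,0,0.0216,-0.0333,-0.0025,-0.0008,0.1],[0,0,0.0216,-0.0333,-0.0025,-0.0008,0.1]],
])

```text
clock: 23.92
position: [0.4358, 0.0103, 0.0354]
ee_rot: [0.045, 0.999, 0.0, 0.001]
ft_force: [-0.2, 0.1, 4.7]
grip_width: 0.205
grasp_force: 27.4
```

Run:
```python
from h import *
o=manip.get_obs();print(R.from_quat(o['ee_rot']).as_matrix().round(4))
im=manip.camera("scene");cv2.imwrite("pics/s5.png",cv2.resize(im[150:270,200:360],None,fx=4.5,fy=4.5,interpolation=3))
```

```text
[[-9.96e-01  8.96e-02  1.50e-03]
 [ 8.96e-02  9.96e-01  3.00e-04]
 [-1.50e-03  5.00e-04 -1.00e+00]]
```

View pics/s5.png

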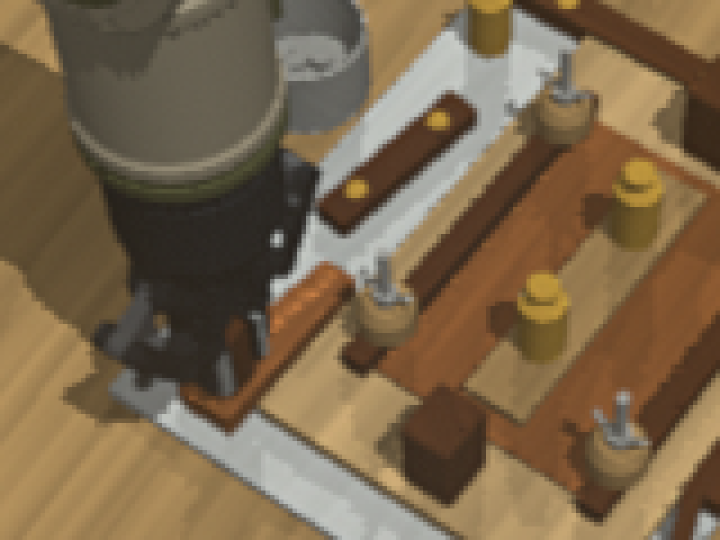

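The picture shows the wedge held by its peg at crop (240,350), parallel to the board's near side with a few mm of gap. Its nose is at (345,275), short of the cleat. I creep it sideways to the board.

Scaled: -0.002 m / 0.6 = -0.0033, -0.001 m / 0.6 = -0.0017.

Emit:
nudge_tcp([
  [[0,0,0,-0.0017,0,0,0.1],[0,0,0,-0.0033,0,0,0.1],[0,0,0,-0.0033,0,0,0.1]],
])

```text
clock: 24.35
position: [0.4375, 0.0102, 0.0354]
ee_rot: [0.045, 0.999, 0.0, 0.001]
ft_force: [-1.0, 0.1, 7.1]
grip_width: 0.204
grasp_force: 27.7
```

Scaled: -0.001 m / 0.6 = -0.0017.

Emit:
nudge_tcp([
  [[0,0,0,-0.0017,0,0,0.1],[0,0,0,-0.0017,0,0,0.1]],
])

```text
clock: 24.6
position: [0.4385, 0.0101, 0.0354]
ee_rot: [0.045, 0.999, 0.0, 0.0]
ft_force: [-1.9, 0.5, 7.3]
grip_width: 0.2
grasp_force: 27.7
```

Scaled: -0.001 m / 0.6 = -0.0017.

Emit:
nudge_tcp([
  [[0,0,0,-0.0017,0,0,0.1],[0,0,0,-0.0017,0,0,0.1]],
])

```text
clock: 24.85
position: [0.4395, 0.01, 0.0354]
ee_rot: [0.045, 0.999, 0.0, 0.0]
ft_force: [-1.1, 1.0, 7.3]
grip_width: 0.208
grasp_force: 27.7
```

Emit:
nudge_tcp([
  [[0,0,0,-0.0017,0,0,0.1],[0,0,0,-0.0017,0,0,0.1]],
])

```text
clock: 25.1
position: [0.4398, 0.01, 0.0354]
ee_rot: [0.045, 0.999, 0.0, -0.0]
ft_force: [-5.0, 1.1, 12.9]
grip_width: 0.207
grasp_force: 28.5
```

Scaled: -0.001 m / 0.6 = -0.0017.

Emit:
nudge_tcp([
  [[0,0,0,-0.0017,0,0,0.1],[0,0,0,-0.0017,0,0,0.1]],
])

```text
clock: 25.35
position: [0.44, 0.0099, 0.0353]
ee_rot: [0.045, 0.999, 0.0, -0.001]
ft_force: [-10.6, 0.2, 19.5]
grip_width: 0.204
grasp_force: 29.4
```

Scaled: -0.001 m / 0.6 = -0.0017.

Emit:
nudge_tcp([
  [[0,0,0,-0.0017,0,0,0.1],[0,0,0,-0.0017,0,0,0.1]],
])

```text
clock: 25.6
position: [0.4405, 0.0098, 0.0353]
ee_rot: [0.045, 0.999, 0.0, -0.002]
ft_force: [-12.1, 0.2, 21.3]
grip_width: 0.203
grasp_force: 29.8
```

Scaled: 0.045 m / 0.6 = 0.075, -0.0005 m / 0.6 = -0.0008.

Emit:
nudge_tcp([
  [[0,0,0,0.0025,0,-0.0008,0.1],[0,0,0,0.005,0,-0.0012,0.1],[0,0,0,0.005,0.01,-0.0012,0.1],[0,0,0,0.005,0.0217,-0.0012,0.1],[0,0,0,0.005,0.0333,-0.0012,0.1],[0,0,0,0.005,0.045,-0.0012,0.1],[0,0,0,0.005,0.0567,-0.0012,0.1],[0,0,0,0.005,0.0667,-0.0012,0.1],[0,0,0,0.005,0.075,-0.0012,0.1],[0,0,0,0.005,0.075,-0.0012,0.1]],
])

```text
clock: 26.85
position: [0.443, 0.055, 0.0356]
ee_rot: [0.044, 0.999, 0.0, 0.0]
ft_force: [-0.4, -0.9, -0.2]
grip_width: 0.205
grasp_force: 26.8
```

Scaled: 0.026 m / 0.6 = 0.0433, 0.023 m / 0.6 = 0.0383.

Emit:
nudge_tcp([
  [[0,0,0,0,0.01,0,0.1],[0,0,0,0,0.02,0,0.1],[0,0,0,0,0.03,0,0.1],[0,0,0,0,0.0383,0,0.1],[0,0,0,0,0.0433,0,0.1],[0,0,0,0,0.0433,0,0.1]],
])

```text
clock: 27.6
position: [0.4453, 0.0807, 0.0356]
ee_rot: [0.044, 0.999, 0.0, 0.0]
ft_force: [-0.4, 0.7, -0.1]
grip_width: 0.202
grasp_force: 26.8
```

Scaled: 0.006 m / 0.6 = 0.01, 0.004 m / 0.6 = 0.0067.

Emit:
nudge_tcp([
  [[0,0,0,0,0.0033,0,0.1],[0,0,0,0,0.0067,0,0.1],[0,0,0,0,0.01,0,0.1],[0,0,0,0,0.01,0,0.1]],
])

```text
clock: 28.1
position: [0.4458, 0.0867, 0.0356]
ee_rot: [0.045, 0.999, 0.0, 0.0]
ft_force: [-0.2, -1.3, -0.6]
grip_width: 0.205
grasp_force: 26.8
```

Scaled: 0.004 m / 0.6 = 0.0067, 0.002 m / 0.6 = 0.0033.

Emit:
nudge_tcp([
  [[0,0,0,0,0.0033,0,0.1],[0,0,0,0,0.0067,0,0.1],[0,0,0,0,0.0067,0,0.1]],
])

```text
clock: 28.48
position: [0.4461, 0.0907, 0.0356]
ee_rot: [0.044, 0.999, 0.0, 0.0]
ft_force: [0.7, 0.3, -0.9]
grip_width: 0.206
grasp_force: 26.8
```

Scaled: 0.003 m / 0.6 = 0.005, 0.002 m / 0.6 = 0.0033.

Emit:
nudge_tcp([
  [[0,0,0,0,0.0017,0,0.1],[0,0,0,0,0.0033,0,0.1],[0,0,0,0,0.005,0,0.1],[0,0,0,0,0.005,0,0.1]],
])

```text
clock: 28.98
position: [0.4464, 0.0936, 0.0356]
ee_rot: [0.045, 0.999, 0.0, 0.0]
ft_force: [-0.3, 0.8, -0.4]
grip_width: 0.205
grasp_force: 26.8
```

Scaled: 0.003 m / 0.6 = 0.005, 0.002 m / 0.6 = 0.0033.

Emit:
nudge_tcp([
  [[0,0,0,0,0.0017,0,0.1],[0,0,0,0,0.0033,0,0.1],[0,0,0,0,0.005,0,0.1],[0,0,0,0,0.005,0,0.1]],
])

```text
clock: 29.48
position: [0.4467, 0.0966, 0.0356]
ee_rot: [0.045, 0.999, 0.0, 0.0]
ft_force: [0.0, -0.5, 0.4]
grip_width: 0.203
grasp_force: 26.8
```

Emit:
nudge_tcp([
  [[0,0,0,0,0.0017,0,0.1],[0,0,0,0,0.0033,0,0.1],[0,0,0,0,0.005,0,0.1],[0,0,0,0,0.005,0,0.1]],
])

```text
clock: 29.98
position: [0.447, 0.0996, 0.0356]
ee_rot: [0.045, 0.999, 0.0, 0.0]
ft_force: [0.4, -0.5, -1.2]
grip_width: 0.209
grasp_force: 26.8
```

Scaled: 0.003 m / 0.6 = 0.005, 0.002 m / 0.6 = 0.0033.

Emit:
nudge_tcp([
  [[0,0,0,0,0.0017,0,0.1],[0,0,0,0,0.0033,0,0.1],[0,0,0,0,0.005,0,0.1],[0,0,0,0,0.005,0,0.1]],
])

```text
clock: 30.48
position: [0.4473, 0.1026, 0.0356]
ee_rot: [0.045, 0.999, 0.0, 0.0]
ft_force: [0.5, -0.4, -1.3]
grip_width: 0.205
grasp_force: 26.8
```

Scaled: 0.003 m / 0.6 = 0.005, 0.002 m / 0.6 = 0.0033.

Emit:
nudge_tcp([
  [[0,0,0,0,0.0017,0,0.1],[0,0,0,0,0.0033,0,0.1],[0,0,0,0,0.005,0,0.1],[0,0,0,0,0.005,0,0.1]],
])

```text
clock: 30.98
position: [0.4478, 0.1056, 0.0357]
ee_rot: [0.045, 0.999, 0.0, 0.0]
ft_force: [2.8, -0.4, 0.3]
grip_width: 0.207
grasp_force: 26.7
```

Scaled: 0.003 m / 0.6 = 0.005, 0.002 m / 0.6 = 0.0033.

Emit:
nudge_tcp([
  [[0,0,0,0,0.0017,0,0.1],[0,0,0,0,0.0033,0,0.1],[0,0,0,0,0.005,0,0.1],[0,0,0,0,0.005,0,0.1]],
])

```text
clock: 31.48
position: [0.4483, 0.1084, 0.0358]
ee_rot: [0.045, 0.999, 0.0, 0.001]
ft_force: [4.4, -1.1, -1.2]
grip_width: 0.205
grasp_force: 26.7
```

Scaled: 0.003 m / 0.6 = 0.005, -0.001 m / 0.6 = -0.0017.

Emit:
nudge_tcp([
  [[0,0,0,-0.0008,0.0017,0,0.1],[0,0,0,-0.0017,0.0033,0,0.1],[0,0,0,-0.0017,0.005,0,0.1],[0,0,0,-0.0017,0.005,0,0.1]],
])

```text
clock: 31.98
position: [0.4491, 0.1115, 0.0356]
ee_rot: [0.045, 0.999, 0.0, 0.0]
ft_force: [3.7, -0.8, -1.0]
grip_width: 0.209
grasp_force: 26.7
```

Scaled: 0.002 m / 0.6 = 0.0033, 0.001 m / 0.6 = 0.0017.

Emit:
nudge_tcp([
  [[0,0,0,-0.0008,0.0017,0,0.1],[0,0,0,-0.0008,0.0033,0,0.1],[0,0,0,-0.0008,0.0033,0,0.1]],
])

```text
clock: 32.35
position: [0.4494, 0.1129, 0.0355]
ee_rot: [0.045, 0.999, -0.0, -0.0]
ft_force: [1.9, -5.0, 1.6]
grip_width: 0.209
grasp_force: 26.9
```

Scaled: 0.002 m / 0.6 = 0.0033, 0.001 m / 0.6 = 0.0017.

Emit:
nudge_tcp([
  [[0,0,0,0,0.0017,0,0.1],[0,0,0,0,0.0033,0,0.1],[0,0,0,0,0.0033,0,0.1]],
])

```text
clock: 32.72
position: [0.4494, 0.1132, 0.0354]
ee_rot: [0.045, 0.999, -0.001, -0.001]
ft_force: [-0.0, -11.3, 5.7]
grip_width: 0.205
grasp_force: 27.5
```

Scaled: 0.0003 m / 0.6 = 0.0005.

Emit:
nudge_tcp([
  [[0,0,0,0,0.0005,0,0.1],[0,0,0,0,0.0005,0,0.1],[0,0,0,0,0.0005,0,0.1]],
])

```text
clock: 33.1
position: [0.4494, 0.1132, 0.0354]
ee_rot: [0.046, 0.999, -0.001, -0.001]
ft_force: [0.2, -13.1, 6.3]
grip_width: 0.202
grasp_force: 27.6
```

Scaled: -0.2 m / 0.6 = -0.3333, -0.17 m / 0.6 = -0.2833.

Emit:
nudge_tcp([
  [[0,0,0,0,-0.0025,0,0.4],[0,0,0,0,-0.0025,0,0.45],[0,0,0,0,-0.0025,0,0.45],[0,0,0,0,-0.0025,-0.0167,0.45],[0,0,0,0,-0.0025,-0.0667,0.45],[0,0,0,0,-0.0025,-0.15,0.45],[0,0,0,0,-0.0025,-0.2333,0.45],[0,0,0,0.0667,-0.0833,-0.2833,0.45],[0,0,0,0.0667,-0.1667,-0.2833,0.45],[0,0,0,0.0667,-0.25,-0.2833,0.45],[0,0,0,0.0667,-0.3333,-0.2833,0.45],[0,0,0,0.0667,-0.3333,-0.2833,0.45]],
])

```text
clock: 34.6
position: [0.3918, -0.0831, 0.2062]
ee_rot: [0.048, 0.999, 0.001, 0.001]
ft_force: [-0.3, 1.2, 0.0]
grip_width: 0.451
grasp_force: 0.0
```

Run:
```python
from h import *
im=manip.camera("top")[170:320,190:390];cv2.imwrite("pics/t6.png",cv2.resize(im,None,fx=4,fy=4,interpolation=3))
im=manip.camera("scene")[110:330,190:430];cv2.imwrite("pics/s6.png",cv2.resize(im,None,fx=3,fy=2.7,interpolation=3))
```

```text
(no output)
```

View pics/t6.png

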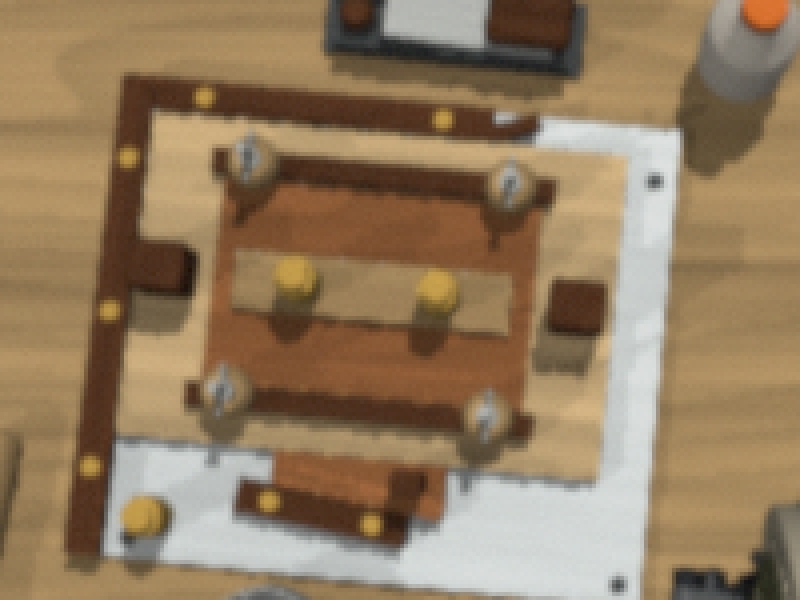

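View pics/s6.png

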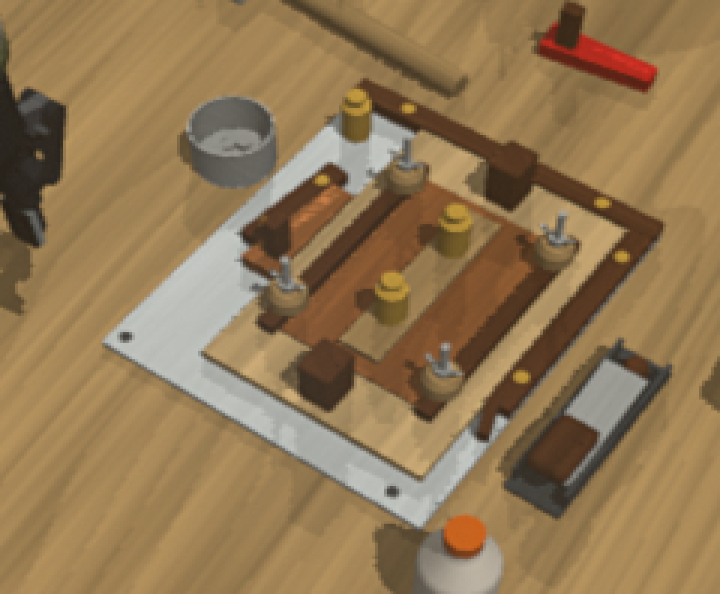

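Both pictures show the board flush in the corner against stop and fence, with the wedge filling the gap between cleat and board at top crop (345,480). Both weights stand at (295,278) and (438,292), nothing else has moved, and the arm is clear. I'm handing it in.

```bash
python3 -c "
from workcell import manip
print(manip.hand_in())"
```

```text
the job is handed in; nothing more can be done
None
```

I handed the job in at 34.6 s on the robot clock: the board sits home against the stop and fence, the wedge was pushed tight with 13 N and released, and both weights are standing. The hand-in returned no verdict; the last pictures show nothing else on the bench moved.

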